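Set the hob's pop-out control to full and push it home

TASK

Set the ring under the deep saucepan to full heat: on the control in front of that ring, turn the outer collar clockwise as far as it will go without turning the small timer dial in its middle, and leave that control pushed in so that it stays down. The controls are push-push (a full press lets them out or in) and may be out or in when you start; leave the other control as it is and the pans where they stand.

Things in the scene. Friction and masses are not known exactly. Their poses are not given: they have to be found in the camera images.
- hob: double electric hob, grey and brushed metal, fixed on the worktop: 280 (x) by 380 (y) mm, flat top 65 mm above the worktop. Origin: centre of its underside; -x faces the robot and carries two identical controls, +y is left seen from the robot. Each control stands 155 mm in front (-x) of the hot ring it serves, at y +90 mm (left) and -90 mm (right)
- saucepan: deep steel saucepan, 104 mm across and 66 mm high, with two small loop handles; loose, 0.7 kg, on one of the two rings. Origin at the centre of its underside
- frying_pan: shallow dark frying pan, 124 mm across and 34 mm high, with two small loop handles; loose, on the other ring. Origin at the centre of its underside
- left_ring (a point): centre of the top of the left (+y) hot ring, a dark disc 156 mm across, 8 mm proud of the hob's top
- right_ring (a point): centre of the top of the right (-y) hot ring, a dark disc 156 mm across, 8 mm proud of the hob's top
- a_dial_top (a point): centre of the top face of control a (left or right on the hob, see where it is), on its upright axis: this is the top of the timer dial, a metal disc 34 mm across standing 16 mm above the collar. It goes up and down with the control: 38 mm above the hob's top when the control is out, about 15 mm when it is in. Press here
- a_control (a joint): how far the whole of control a is pushed down (m): 0 out (lifted by its spring), about 0.0224 in (latched), 0.031 bottom. Push-push latch: a press to 0.030 or more, then release, changes out to in or in to out; a shallower one may change nothing. Spring: 2 to 5 N (to 9 N felt while moving); 12 N or more is the bottom. May start in or out
- a_collar (a joint): angle of control a's outer collar (rad): ribbed black ring 58 mm across, 18 mm high, round and below the dial. 0 to 2.4, growing clockwise seen from above, 2.4 is the end stop; friction 0.05 N m holds it. Control out: the collar stands 4 to 22 mm above the hob's top and can be gripped across. Control in: it is sunk level with the top in a 64 mm well
- a_dial (a joint): timer setting of control a (rad): angle of the inner dial, clockwise seen from above; turns apart from the collar, held by friction of 0.03 N m
- a_collar_mark (a point): white mark on collar a, at its outside 29 mm from the axis and at half its height; points to the hob's -x at collar 0
- b_dial_top (a point): centre of the top face of control b (left or right on the hob, see where it is), on its upright axis: this is the top of the timer dial, a metal disc 34 mm across standing 16 mm above the collar. It goes up and down with the control: 38 mm above the hob's top when the control is out, about 15 mm when it is in. Press here
- b_control (a joint): how far the whole of control b is pushed down (m): 0 out (lifted by its spring), about 0.0224 in (latched), 0.031 bottom. Push-push latch: a press to 0.030 or more, then release, changes out to in or in to out; a shallower one may change nothing. Spring: 2 to 5 N (to 9 N felt while moving); 12 N or more is the bottom. May start in or out
- b_collar (a joint): angle of control b's outer collar (rad): ribbed black ring 58 mm across, 18 mm high, round and below the dial. 0 to 2.4, growing clockwise seen from above, 2.4 is the end stop; friction 0.05 N m holds it. Control out: the collar stands 4 to 22 mm above the hob's top and can be gripped across. Control in: it is sunk level with the top in a 64 mm well
- b_dial (a joint): timer setting of control b (rad): angle of the inner dial, clockwise seen from above; turns apart from the collar, held by friction of 0.03 N m
- b_collar_mark (a point): white mark on collar b, at its outside 29 mm from the axis and at half its height; points to the hob's -x at collar 0
Mind the look-alikes: they are no part of the job. Leave any blue, red or turquoise look-alike of the part that bears a_dial_top alone.

How it is judged:
At the end, for the whole second after the job is handed in: The control in front of the saucepan's ring is latched in (pushed down 20 to 26 mm, by itself) and its outer collar is turned clockwise to its stop (above 2.25 of 2.4 rad); its timer dial, the other control and the pans are as they were (((horizontal distance between saucepan and a_dial_top below 0.195 m and value of joint a_collar above 2.25 rad and value of joint a_control between 0.02 and 0.026 m) or (horizontal distance between saucepan and b_dial_top below 0.195 m and value of joint b_collar above 2.25 rad and value of joint b_control between 0.02 and 0.026 m))); the robot touches nothing.
It fails at once if timer dial a is turned by more than about 0.15 rad (value of joint a_dial below 0.95 rad or value of joint a_dial above 1.45 rad).
It fails at once if control b is pressed or turned although control a is the one in front of the saucepan (horizontal distance between saucepan and a_dial_top below 0.195 m and distance of b_collar_mark from where it was at the start of the episode above 0.005 m).
It fails at once if timer dial b is turned by more than about 0.15 rad (value of joint b_dial below 0.95 rad or value of joint b_dial above 1.45 rad).
It fails at once if control a is pressed or turned although control b is the one in front of the saucepan (horizontal distance between saucepan and b_dial_top below 0.195 m and distance of a_collar_mark from where it was at the start of the episode above 0.005 m).
It fails at once if a pan is shoved by more than 30 mm (distance of any of saucepan, frying_pan from where it was at the start of the episode above 0.03 m).
It also fails if it takes over 69 s, if anything falls off the work surface, if the arm or the gripper's body presses on something with over 40 N, if the wrist force passes 120 N, or if a joint passes its speed limit or range.

ROBOT

A 7-joint arm with a two-finger parallel gripper is mounted at the origin on a cart in front of the work surface, level with it; the furniture and walls round the work are solid. World frame = base frame: x ahead of the robot, y to its left, z up, the work surface at z = 0. Lengths are in m, angles in rad, forces in N, time in s.
With the tool pointing down it reaches from about 0.4 to 0.85 m from the base axis. Payload 6.9 kg.
Tool frame: the origin (TCP) lies between the finger pads; the fingertips stand 11 mm ahead of it and the grasp point (between the pads) lies 8 mm behind it; z points along the fingers, y is the line along which they close (so a half turn about z gives the same grasp; the last joint's range is limited). The gripper opens to 85 mm and grips with 20 to 120 N. Pads are 22 mm wide; open, the fingers measure 114 mm over their backs; the gripper's body (76 mm by 85 mm) begins 54 mm behind the grasp point. The pads swing forward as they close: fully open they stand 13 mm farther back than shut.
Start: joints at [1.319, 0.507, -0.238, 1.5, 0.126, 1.149, -0.155], TCP at [0.219, -0.585, 0.242] pointing down, gripper open.
Joint ranges: [-3.08, 3.08], [-0.24, 2.05], [-1.43, 1.35], [0, 2.5], [-1.52, 4.66], [0.17, 1.96], [-2.89, 2.89]. Speed limits (rad/s): [2.39, 2.39, 3.14, 3.14, 3.14, 3.14, 3.14].

INTERFACE

Orientations are given as a unit quaternion [x, y, z, w].
In Python, from plant import arm gives the robot as it stands. The module is installed in compiled form; this text tells all that it offers.
- The arm moves only by the tool play_rows, never from a script. Its argument "deltas" is a list of rows, each a list of 3 entries, a list of its own where there are three numbers: the closure, from -1 (fully open) to 1 (shut), then the shift along the tool's x, y, z in m, then the turn about the tool's z in rad. A call has 1 to 12 rows; each row is the pose to reach, as a shift and turn from the pose commanded when the call began, along the tool's axes at that moment; what a row does not reach only later rows make up. A row lasts 1/8 s, in which the tool goes at most 62.5 mm and 10.7 degrees, less where a joint would pass 70% of its speed; a pose out of reach is approached as far as the arm can. A call with a gripper value outside its range is refused whole. The fingers move at their own pace and stop on an object; "force" is the grip in N (left out, the last holds). Time passes only in rows, so rows that repeat a pose let the fingers close. It gives the time, the measured TCP pose, the force, the opening and the grip force at its end, in the units of the state.
- arm.get_state(): the state, without advancing time (a new reading comes with each control period).
- arm.camera(name): name is "side" or "top" or "wrist"; returns (picture, depth): 420x560x3 uint8, blue, green, red; 420x560 float32, m along the optical axis (not along the pixel's ray), 0 where there is no reading.
- arm.camera_model(name): a dict with "fov_y" (degrees; the focal length in pixels is half the picture's height over the tangent of half this angle, whatever the lens; pixels are square), "cx", "cy" (the principal point, pixels), "dist" ([k1, k2, p1, p2, k3] as OpenCV has them; the pictures are not rectified), "eye" and "attitude" of the camera in the world; the wrist camera has in their place "tool_from_camera" (4x4, takes a point from camera to tool coordinates, whose origin is the TCP and whose axes are the flange's). Camera axes: x right, y down, z forward; pixel columns grow to the right and rows downward; lengths in m; the calibration is good to about 2 mm. A picture is of the moment at which its call begins: read the wrist's pose just before it. camera_model takes no time and is no camera call.
- arm.hand_in(): hands the job in; it is judged then, once.
The state is a dict: "time_s": time; "joint_positions": joint angles; "joint_velocities": joint speeds; "joint_torque": joint torques, N m; "eef_pos": TCP position; "tool_rot": TCP orientation; "ft_force": force on the tool from outside, world axes, zero at the start; "moment": the same for the moment, N m; "finger_gap": finger opening in m; "gripper_force": force on a finger pad.
Only numpy, scipy, OpenCV 4.12 (cv2) and the standard library are available. Lean on these libraries where they do the work, as an engineer would, in place of code of your own. Each camera call takes 0.05 s, during which the arm holds its last target. There are 200 camera calls.

## Working session

There is one attempt and no reset: what is moved stays moved. The work goes in short steps, Python scripts to look and compute and a tool call to move; the robot and the scene stay as the last step left them, time stands still between calls to the robot, and variables do not carry over. Pictures are saved under pics/ and viewed, at most 10 in all, crops included, and the job is handed in when it is done.

Besides the shell and the picture viewer there is one more tool, called after "Request:" in YAML: its name, and indented under it one key for each argument. play_rows: Moves the arm, as the interface text tells. Its arguments: {"type":"object","properties":{"deltas":{"type":"array"},"force":{"type":"number"}},"required":["deltas"]}

```bash
mkdir -p pics; cat > h.py <<'E'
import numpy as np, cv2
from scipy.spatial.transform import Rotation as R
from plant import arm
def shot(n):
    s=arm.get_state(); p,d=arm.camera(n); m=arm.camera_model(n)
    h,w=d.shape; f=h/2/np.tan(np.radians(m['fov_y'])/2)
    K=np.array([[f,0,m['cx']],[0,f,m['cy']],[0,0,1]])
    u,v=np.meshgrid(np.arange(w),np.arange(h))
    q=cv2.undistortPoints(np.stack([u,v],-1).reshape(-1,1,2).astype(float),K,np.array(m['dist'],float)).reshape(h,w,2)
    P=np.dstack([q*d[...,None],d]).astype(float)
    if n=='wrist':
        T=np.array(m['tool_from_camera']); P=P@T[:3,:3].T+T[:3,3]
        P=P@R.from_quat(s['tool_rot']).as_matrix().T+s['eef_pos']
    else:
        A=np.array(m['attitude']); A=R.from_quat(A).as_matrix() if A.size==4 else A
        P=P@A.T+m['eye']
    P[d==0]=np.nan
    return p,P
E
python3 - <<'E'
from h import *
print(arm.get_state()); print(arm.camera_model('top')); print(arm.camera_model('wrist'))
for n in('top','side'):
    p,P=shot(n); cv2.imwrite(f'pics/{n}0.png',p); np.save(n+'0.npy',P)
E
```

```text
{'time_s': 0.0, 'joint_positions': array([ 1.31850643,  0.5083366 , -0.23750051,  1.50110973,  0.12569557,
        1.14886828, -0.15482111]), 'joint_velocities': array([ 0.00173565, -0.00053639, -0.00055053, -0.00039856, -0.00033738,
        0.00119531, -0.0007228 ]), 'joint_torque': array([ 1.18086664e-04, -6.20596147e+01, -2.18648069e+00, -2.49652183e+01,
        1.28109951e-02,  1.19585005e-02, -3.80750816e-05]), 'eef_pos': array([ 0.21863445, -0.5850195 ,  0.24143753]), 'tool_rot': array([ 9.84043182e-01,  1.77927692e-01, -1.71243063e-04, -8.50436919e-04]), 'ft_force': array([-0.01565739,  0.1126262 ,  0.48444741]), 'moment': array([ 0.00529434, -0.0261609 , -0.00429003]), 'gripper_force': 0.0, 'finger_gap': 0.08526780996487043}
{'fov_y': 46.5329374582536, 'cx': 286.4442192959221, 'cy': 210.47956178602064, 'dist': array([-0.10117609,  0.        ,  0.        ,  0.        ,  0.        ]), 'eye': array([0.45687638, 0.11997421, 1.11365249]), 'attitude': array([-0.70327007,  0.7094909 , -0.03767418,  0.02478976])}
{'fov_y': 70.4887627154056, 'cx': 274.3626180615608, 'cy': 208.12461460862323, 'dist': array([-0.03385657,  0.        ,  0.        ,  0.        ,  0.        ]), 'tool_from_camera': array([[ 5.65737987e-04, -9.60864152e-01, -2.77019423e-01,
         7.05795948e-02],
       [ 9.99999723e-01,  6.77540382e-04, -3.07871678e-04,
        -1.32964163e-04],
       [ 4.83514705e-04, -2.77019172e-01,  9.60864270e-01,
        -1.31277833e-01],
       [ 0.00000000e+00,  0.00000000e+00,  0.00000000e+00,
         1.00000000e+00]])}
```

View pics/top0.png

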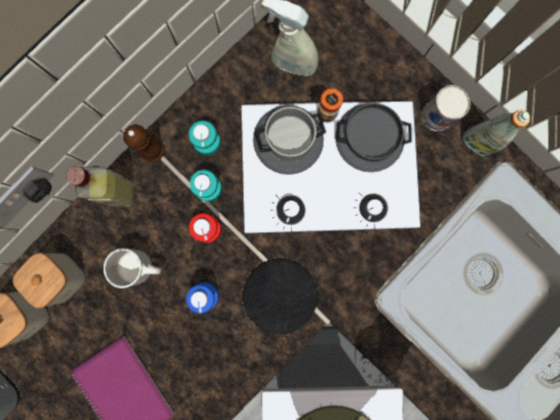

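View pics/side0.png

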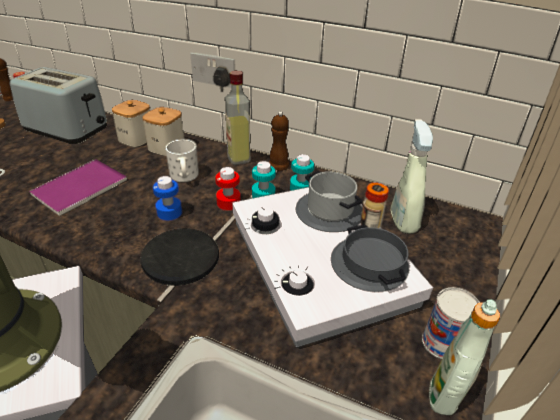

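The top view shows the saucepan on the left ring (290,130), with its control at (290,209). The frying pan is on the right ring (372,135), with its control at (373,208). Next I'll locate these and read their heights.

```bash
python3 - <<'E'
from h import *
P=np.load('top0.npy'); p=cv2.imread('pics/top0.png')
for n,(u,v) in dict(L=(290,209),R=(373,208)).items():
    W=P[v-16:v+17,u-16:u+17].reshape(-1,3)
    z=W[:,2]; print(n,np.nanpercentile(z,[5,25,50,75,90,99]).round(4))
    t=W[z>np.nanmax(z)-0.006]; print(len(t),t.mean(0).round(4),((t.min(0)+t.max(0))/2).round(4),np.ptp(t,axis=0).round(4))
# hob orientation: top white
m=(abs(P[...,2]-0.065)<0.006)&(p.min(2)>150)&(np.arange(560)[None]>235)&(np.arange(560)[None]<425)&(np.arange(420)[:,None]<240)
r=cv2.minAreaRect(P[m][:,:2].astype(np.float32)); print(r,cv2.boxPoints(r).round(3),np.median(P[m][:,2]))
s=(P[...,2]>0.10)&(np.abs(P[...,2]-.139)<.012); 
S=P[100:165,255:325].reshape(-1,3); S=S[(abs(S[:,2]-.139)<.008)]; print('sauce',((S.min(0)+S.max(0))/2).round(3),np.ptp(S,axis=0))
c=cv2.resize(p[85:245,235:430],None,fx=4,fy=4,interpolation=3)[:600,:800]; cv2.imwrite('pics/c.png',c[:,:])
E
```

```text
L [0.0381 0.0657 0.0853 0.0893 0.1033 0.106 ]
65 [0.5509 0.0931 0.1055] [0.5512 0.0937 0.1075] [0.0293 0.0291 0.006 ]
R [0.0554 0.0639 0.0658 0.0681 0.0808 0.0842]
112 [ 0.5552 -0.0884  0.0823] [ 0.5542 -0.0886  0.0836] [0.0302 0.0303 0.006 ]
((0.6479954719543457, 0.0037308037281036377), (0.2807243764400482, 0.3815898895263672), 1.3297914266586304) [[ 0.503  0.191]
 [ 0.512 -0.19 ]
 [ 0.793 -0.184]
 [ 0.784  0.198]] 0.06559219149225815
sauce [0.709 0.093 0.138] [0.11030402 0.14249054 0.01375233]
```

View pics/c.png

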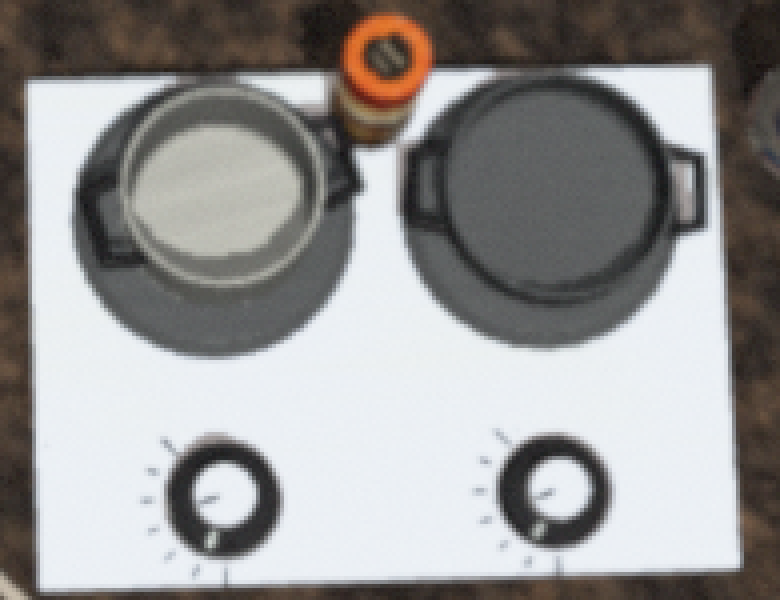

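The left control is the target. Its dial top is at z≈0.105, so it is out, and its mark is at about 0.3 rad. The right control is in. I'll hover above the left one with the wrist wound back.

Request:
play_rows:
  deltas:
    - [-1,[0.549,-0.52,0.02],-2.1]
    - [-1,[0.549,-0.52,0.02],-2.1]
    - [-1,[0.549,-0.52,0.02],-2.1]
    - [-1,[0.549,-0.52,0.02],-2.1]
    - [-1,[0.549,-0.52,0.02],-2.1]
    - [-1,[0.549,-0.52,0.02],-2.1]
    - [-1,[0.549,-0.52,0.02],-2.1]
    - [-1,[0.549,-0.52,0.02],-2.1]
    - [-1,[0.549,-0.52,0.02],-2.1]
    - [-1,[0.549,-0.52,0.02],-2.1]
    - [-1,[0.549,-0.52,0.02],-2.1]
    - [-1,[0.549,-0.52,0.02],-2.1]
  force: 25

```text
time_s: 1.6
eef_pos: [0.5488, 0.0894, 0.2219]
tool_rot: [0.334, 0.943, -0.0, -0.0]
ft_force: [1.0, -0.5, -0.0]
finger_gap: 0.0853
gripper_force: 0.0
```

```bash
cat > look.py <<'E'
from h import *
import sys
p,P=shot('wrist'); s=arm.get_state(); cv2.imwrite(f'pics/{sys.argv[1]}.png',p)
print(s['joint_positions'].round(2),s['eef_pos'].round(4),s['ft_force'].round(2),s['time_s'])
r=np.hypot(P[...,0]-.551,P[...,1]-.0935)
z=P[...,2]
def fit(lo,hi,rm):
    m=((z>lo)&(z<hi)&(r<rm)).astype(np.uint8); n,l,st,_=cv2.connectedComponentsWithStats(m)
    if n<2: return
    m=l==1+np.argmax(st[1:,4]); t=P[m]; c,rad=cv2.minEnclosingCircle(t[:,:2].astype(np.float32)); print(lo,m.sum(),np.round(c,4),round(rad,4),np.median(t[:,2]).round(4))
fit(.097,.112,.03); fit(.074,.093,.04)
# white mark on collar: bright px at radius 20..30
br=p.min(2)>140; m=br&(r>.019)&(r<.029)&(z>.070)&(z<.094)
if m.any():
    c=P[m].mean(0); print('mark',m.sum(),c.round(4))
Rm=R.from_quat(s['tool_rot']).as_matrix(); print('toolx',Rm[:,0].round(3),'tooly',Rm[:,1].round(3),Rm[:,2].round(4))
E
python3 look.py w1
```

```text
[ 0.34  0.53 -0.88  1.7   0.44  1.12  0.23] [0.5505 0.0999 0.2226] [3.58 7.1  2.54] 1.65
0.097 1064 [0.5529 0.0924] 0.0166 0.1026
0.074 1945 [0.5531 0.0921] 0.0301 0.0866
mark 41 [0.5362 0.0933 0.0872]
toolx [-0.783  0.622  0.003] tooly [0.622 0.783 0.008] [ 0.0025  0.0081 -1.    ]
```

View pics/w1.png

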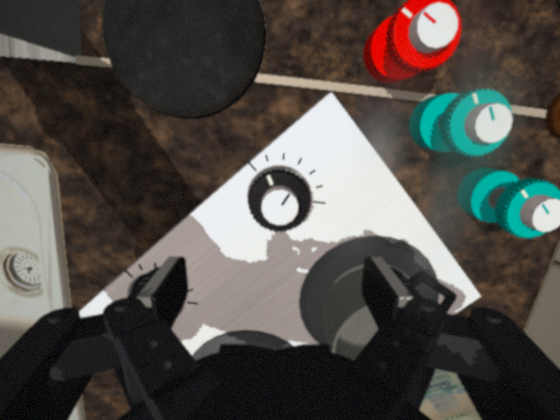

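The wrist view shows the control at (279,200), clear of everything, with the saucepan behind it. The arm was still settling, so I'll wind back a bit more, hold, and re-measure.

Request:
play_rows:
  deltas:
    - [-1,[0,0,0],-0.15]
    - [-1,[0,0,0],-0.3]
    - [-1,[0,0,0],-0.45]
    - [-1,[0,0,0],-0.5]
    - [-1,[0,0,0],-0.5]
    - [-1,[0,0,0],-0.5]
    - [-1,[0,0,0],-0.5]
    - [-1,[0,0,0],-0.5]

```text
time_s: 2.65
eef_pos: [0.5482, 0.0882, 0.2225]
tool_rot: [0.092, 0.996, -0.0, 0.0]
ft_force: [-0.8, 0.8, 0.2]
finger_gap: 0.0856
gripper_force: 0.0
```

```bash
python3 look.py w2
```

```text
[ 0.42  0.56 -1.01  1.71  0.52  1.16  0.65] [0.5482 0.0881 0.2225] [-1.1   0.83  0.83] 2.7
0.097 1054 [0.5527 0.0924] 0.0167 0.1027
0.074 1944 [0.553  0.0922] 0.0301 0.0866
mark 43 [0.539  0.0967 0.0868]
toolx [-0.983  0.183 -0.   ] tooly [ 0.183  0.983 -0.   ] [ 1.e-04 -1.e-04 -1.e+00]
```

Request:
play_rows:
  deltas:
    - [-1,[-0.0034,0.005,0.03],0]
    - [-1,[-0.0034,0.005,0.06],0]
    - [-1,[-0.0034,0.005,0.09],0]
    - [-1,[-0.0034,0.005,0.11],0]
    - [-1,[-0.0034,0.005,0.125],0]
    - [-1,[-0.0034,0.005,0.135],0]
    - [-1,[-0.0034,0.005,0.1455],0]
    - [-1,[-0.0034,0.005,0.1455],0]
    - [-1,[-0.0034,0.005,0.1455],0]

```text
time_s: 3.82
eef_pos: [0.5527, 0.0926, 0.0774]
tool_rot: [0.092, 0.996, 0.0, 0.0]
ft_force: [0.1, 0.6, 0.1]
finger_gap: 0.0854
gripper_force: 0.0
```

Request:
play_rows:
  deltas:
    - [0.2,[0,0,0],0]
    - [0.4,[0,0,0],0]
    - [0.6,[0,0,0],0]
    - [1,[0,0,0],0]
    - [1,[0,0,0],0]
    - [1,[0,0,0],0]
    - [1,[0,0,0],0]
    - [1,[0,0,0],0]
  force: 25

```text
time_s: 4.82
eef_pos: [0.5525, 0.0922, 0.0769]
tool_rot: [0.092, 0.996, -0.0, 0.0]
ft_force: [1.5, -2.3, 1.6]
finger_gap: 0.0567
gripper_force: 30.0
```

```bash
python3 look.py w3
```

```text
[ 0.32  0.73 -0.87  1.87  0.72  0.89  0.48] [0.5525 0.0922 0.077 ] [ 1.42 -3.05  1.6 ] 4.875
0.097 4491 [0.5524 0.0923] 0.0168 0.1016
0.074 7812 [0.5455 0.0946] 0.0397 0.0856
mark 102 [0.5293 0.0995 0.0863]
toolx [-0.983  0.183 -0.   ] tooly [ 0.183  0.983 -0.   ] [ 1.e-04 -3.e-04 -1.e+00]
```

View pics/w3.png

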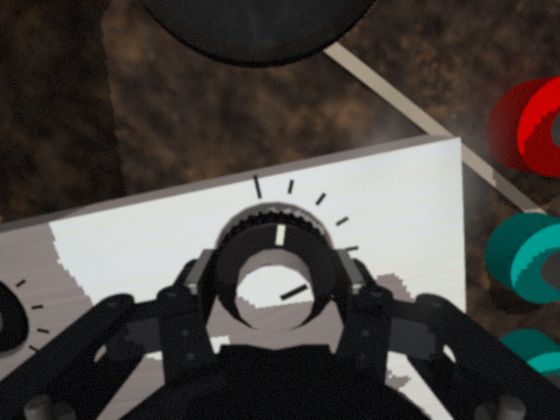

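The pads hold only the collar at a 57 mm gap and stay clear of the dial. The mark is at (280,235) and the dial line at (293,292). Now I'll turn clockwise.

Request:
play_rows:
  deltas:
    - [1,[0,0,0],0.1]
    - [1,[0,0,0],0.27]
    - [1,[0,0,0],0.44]
    - [1,[0,0,0],0.61]
    - [1,[0,0,0],0.78]
    - [1,[0,0,0],0.95]
    - [1,[0,0,0],1.12]
    - [1,[0,0,0],1.29]
    - [1,[0,0,0],1.46]
    - [1,[0,0,0],1.63]
    - [1,[0,0,0],1.8]
    - [1,[0,0,0],1.8]

```text
time_s: 6.38
eef_pos: [0.5527, 0.0922, 0.0771]
tool_rot: [0.837, 0.547, 0.0, 0.0]
ft_force: [1.3, -3.1, 1.6]
finger_gap: 0.0569
gripper_force: 30.0
```

```bash
python3 look.py w4; python3 -c "
from h import *
print(arm.get_state()['moment'])"
```

```text
[ 0.03  0.61 -0.37  1.88  0.32  0.71 -0.94] [0.5527 0.0922 0.077 ] [ 0.65 -4.6   0.93] 6.425
0.097 4495 [0.5529 0.0923] 0.0169 0.1018
0.074 7802 [0.5536 0.1019] 0.0386 0.0858
mark 2 [0.5283 0.0824 0.0839]
toolx [ 0.398  0.917 -0.   ] tooly [ 0.917 -0.398  0.001] [ 6.e-04 -5.e-04 -1.e+00]
[-0.80131875 -0.39478961 -0.09016282]
```

View pics/w4.png

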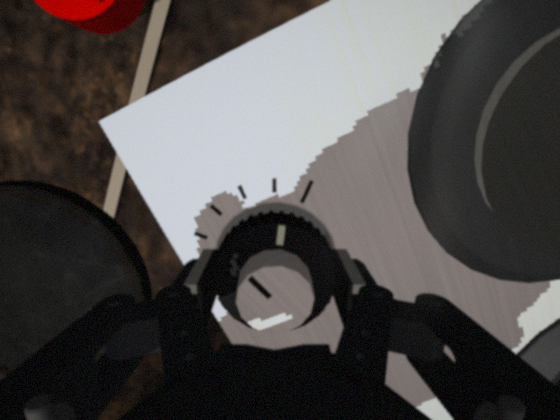

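The collar followed (mark still at (280,235)) while the dial stayed put in the world frame. Going on to the stop.

Request:
play_rows:
  deltas:
    - [1,[0,0,0],0.1]
    - [1,[0,0,0],0.2]
    - [1,[0,0,0],0.27]
    - [1,[0,0,0],0.27]
    - [1,[0,0,0],0.27]

```text
time_s: 7.05
eef_pos: [0.5527, 0.0922, 0.077]
tool_rot: [0.902, 0.431, 0.0, 0.0]
ft_force: [1.1, -3.8, 1.7]
finger_gap: 0.0568
gripper_force: 30.0
```

```bash
python3 look.py w5; python3 -c "
from h import *
print(arm.get_state()['moment'])"
```

```text
[-0.02  0.6  -0.29  1.88  0.26  0.7  -1.14] [0.5527 0.0922 0.077 ] [ 2.8  -3.56  2.26] 7.1
0.097 4492 [0.5529 0.0923] 0.017 0.1016
0.074 7792 [0.5559 0.101 ] 0.0384 0.0856
mark 1 [0.5231 0.0956 0.0825]
toolx [0.629 0.777 0.   ] tooly [ 0.777 -0.629  0.   ] [ 4.e-04  1.e-04 -1.e+00]
[-0.86796164 -0.51879141 -0.01967255]
```

Request:
play_rows:
  deltas:
    - [1,[0,0,0],0.05]
    - [1,[0,0,0],0.1]
    - [1,[0,0,0],0.15]
    - [1,[0,0,0],0.15]
    - [1,[0,0,0],0.15]

```text
time_s: 7.72
eef_pos: [0.5549, 0.0943, 0.0778]
tool_rot: [0.932, 0.363, 0.003, -0.0]
ft_force: [7.2, -0.3, 1.4]
finger_gap: 0.0568
gripper_force: 29.9
```

```bash
python3 look.py w6; python3 -c "
from h import *
print(arm.get_state()['moment'])"
```

```text
[-0.05  0.6  -0.25  1.87  0.22  0.69 -1.26] [0.5549 0.0942 0.0778] [ 6.3  -0.75  1.64] 7.775
0.097 4509 [0.5528 0.0923] 0.017 0.1025
0.074 7648 [0.5578 0.1005] 0.0381 0.0865
mark 2 [0.5264 0.1046 0.0845]
toolx [0.737 0.676 0.006] tooly [ 0.676 -0.737  0.002] [ 0.0053  0.0026 -1.    ]
[-0.03942288 -1.3875673   0.51373195]
```

View pics/w6.png

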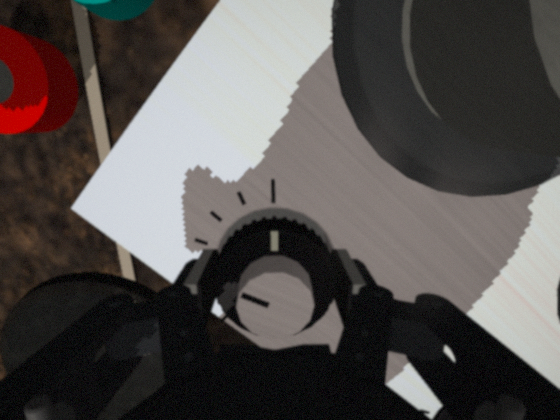

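The collar is at the stop: the mark lines up with the last tick at (274,190) and the moment has risen to 0.5 N m. Release, lift, then close the fingers to press.

Request:
play_rows:
  deltas:
    - [-1,[0,0,0],-0.03]
    - [-1,[0,0,0],-0.03]
    - [-1,[0,0,0],-0.03]
    - [-1,[0,0,0],-0.03]
    - [-1,[0,0,-0.03],-0.03]
    - [-1,[0,0,-0.06],-0.03]
    - [-1,[0,0,-0.07],-0.03]
    - [1,[0,0,-0.07],-0.03]
    - [1,[0,0,-0.07],-0.03]
    - [1,[0,0,-0.07],-0.03]
    - [1,[0,0,-0.07],-0.03]
    - [1,[0,0,-0.07],-0.03]

```text
time_s: 9.28
eef_pos: [0.5523, 0.0924, 0.1466]
tool_rot: [0.927, 0.375, -0.0, -0.0]
ft_force: [-0.2, 0.2, -0.3]
finger_gap: 0.0001
gripper_force: 0.0
```

```bash
python3 look.py w7
```

```text
[-0.02  0.51 -0.29  1.81  0.19  0.85 -1.2 ] [0.5523 0.0924 0.1468] [1.06 0.87 0.01] 9.325
0.097 1604 [0.553  0.0925] 0.0165 0.1026
0.074 3074 [0.553  0.0917] 0.0304 0.0866
mark 10 [0.5283 0.1079 0.084 ]
toolx [ 0.719  0.695 -0.   ] tooly [ 0.695 -0.719 -0.   ] [-3.e-04  0.e+00 -1.e+00]
```

Request:
play_rows:
  deltas:
    - [1,[0,0,0.02],0]
    - [1,[0,0,0.03],0]
    - [1,[0,0,0.037],0]
    - [1,[0,0,0.044],0]
    - [1,[0,0,0.05],0]
    - [1,[0,0,0.056],0]
    - [1,[0,0,0.06],0]
    - [1,[0,0,0.063],0]
    - [1,[0,0,0.064],0]
    - [1,[0,0,0.064],0]

```text
time_s: 10.58
eef_pos: [0.5523, 0.0924, 0.0831]
tool_rot: [0.927, 0.375, -0.0, 0.0]
ft_force: [-4.0, 0.1, 4.9]
finger_gap: 0.0001
gripper_force: 2.6
```

Request:
play_rows:
  deltas:
    - [1,[0,0,0.001],0]
    - [1,[0,0,0.002],0]
    - [1,[0,0,0.003],0]
    - [1,[0,0,0.003],0]
    - [1,[0,0,0.003],0]

```text
time_s: 11.2
eef_pos: [0.5525, 0.0924, 0.0827]
tool_rot: [0.927, 0.374, 0.001, 0.001]
ft_force: [-10.6, -2.8, 30.1]
finger_gap: 0.0002
gripper_force: 14.8
```

Bottom reached at 30 N. Retract straight up and check.

Request:
play_rows:
  deltas:
    - [1,[0,0,-0.005],0]
    - [1,[0,0,-0.012],0]
    - [1,[0,0,-0.025],0]
    - [1,[0,0,-0.06],0]
    - [1,[0,0,-0.1],0]
    - [1,[0,0,-0.12],0]
    - [1,[0,0,-0.12],0]
    - [1,[0,0,-0.12],0]

```text
time_s: 12.2
eef_pos: [0.5521, 0.0923, 0.1993]
tool_rot: [0.927, 0.374, -0.0, -0.0]
ft_force: [-0.4, 0.3, -0.6]
finger_gap: -0.0002
gripper_force: 0.0
```

```bash
sed -i 's/^fit(.097.*/fit(.097,.112,.03); fit(.074,.093,.04)/' look.py; python3 look.py w8; python3 -c "
import cv2
cv2.imwrite('pics/w78.png',cv2.resize(cv2.hconcat([cv2.imread('pics/w7.png'),cv2.imread('pics/w8.png')]),(800,300)))"
```

```text
[-0.    0.45 -0.31  1.74  0.16  0.98 -1.17] [0.5519 0.0922 0.199 ] [-1.24 -0.5  -0.21] 12.25
0.074 1075 [0.553  0.0922] 0.0166 0.0802
toolx [ 0.719  0.695 -0.001] tooly [ 0.695 -0.719 -0.001] [-1.6e-03 -2.0e-04 -1.0e+00]
```

View pics/w78.png

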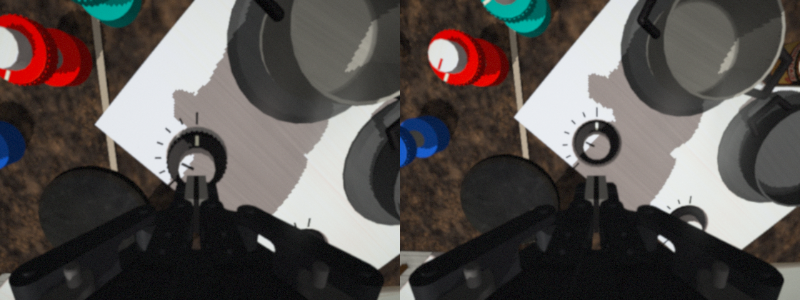

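The right half shows the control latched in: dial top at z=0.0802, about 15 mm above the hob. The mark at (597,127) points to the last tick, the dial line is unchanged, and the robot is clear. Handing in.

```bash
python3 -c "
from plant import arm
print(arm.hand_in())"
```

```text
the job is handed in; nothing more can be done
None
```

The left control, in front of the saucepan's ring, is turned clockwise to its stop and latched in; the timer dial looked unchanged, I touched neither the other control nor the pans, and the job is handed in, though the hand-in returned no verdict.

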